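# Cock a spring striker behind a balanced specimen

## Robot

A 6-joint arm with a two-finger parallel gripper is mounted at the origin on a cart in front of the work surface, level with it; the furniture and walls round the work are solid. World frame = base frame: x ahead of the robot, y to its left, z up, the work surface at z = 0. Lengths are in m, angles in rad, forces in N, time in s.
With the tool pointing down it reaches from about 0.375 to 0.975 m from the base axis. Payload 3.8 kg.
Tool frame: the origin (TCP) lies at the very end of the fingers, on their centre line; the grasp point (between the pads) lies 19 mm behind it; z points along the fingers, y is the direction in which the jaws open and shut (so a half turn about z gives the same grasp; the last joint's range is limited). The gripper opens to 85 mm and grips with 20 to 120 N. Pads are 22 mm wide; open, the fingers measure 114 mm over their backs; the gripper's body (76 mm by 85 mm) begins 54 mm behind the grasp point. The pads swing forward as they close: fully open they stand 13 mm farther back than shut.
Start: joints at [1.128, 0.264, 1.604, -0, 1.274, -0.037], TCP at [0.266, 0.62, 0.231] pointing down, gripper open.
Joint ranges: [-2.63, 2.63], [-0.94, 2.18], [0.31, 2.57], [-1.31, 4.45], [0, 2.66], [-2.55, 2.55]. Speed limits (rad/s): [2.57, 2.57, 3.14, 3.14, 3.14, 3.14].

## Interface

Orientations are given as a rotation vector (axis times angle).
In Python, from workcell import bot, viewer gives the robot as it stands.
- The arm moves only by the tool jog_arm, never from a script. Its argument "motion" is a list of rows, each an object of numbers: "dx", "dy", "dz": the shift along the world's x, y, z in cm; "turn": the turn about the world's z in rad. A call has 1 to 12 rows; each row shifts and turns the commanded pose from where the row before left it; what a row does not reach is not made up. A row lasts 1/12 s, in which the tool goes at most 41.7 mm and 7.16 degrees, less where a joint would pass 70% of its speed; a pose out of reach is approached as far as the arm can. A call is refused whole if a number of a shift passes 4.17 or a number of a turn 0.125, either way. A call with a gripper value outside its range is refused whole. "fingers" is the finger opening in cm, from 0 to 8.54, set as the call begins (left out, the last holds). The fingers move at their own pace and stop on an object; "grip_force" is the grip in N (left out, the last holds). Time passes only in rows, so rows that do not move let the fingers close. It gives the time, the measured TCP pose, the force and the opening at its end, in the units of the state.
- bot.read_state(): the state, without advancing time (a new reading comes with each control period).
- viewer.read_camera(name): name is "scene" or "top" or "wrist"; returns (picture, depth): 420x560x3 uint8, red, green, blue; 420x560 float32, m along the optical axis (not along the pixel's ray), 0 where there is no reading.
- viewer.camera_info(name): a dict with "vertical_fov" (degrees; the focal length in pixels is half the picture's height over the tangent of half this angle, whatever the lens; pixels are square), "cx", "cy" (the principal point, pixels), "R" (3x3) and "t" (3): a world point X has camera coordinates R X + t. Camera axes: x right, y down, z forward; pixel columns grow to the right and rows downward; lengths in m; the calibration is good to about 2 mm. The wrist camera is an equidistant fisheye: a pixel r from the principal point sees the ray r / f radians off the axis. A picture is of the moment at which its call begins: read the wrist's pose just before it. camera_info takes no time and is no camera call; for the wrist camera it gives the pose at the moment of the call.
- bot.finish_job(): hands the job in, once; it reports no verdict.
The state is a dict: "time": time; "q": joint angles; "joint_vel": joint speeds; "joint_torque": joint torques, N m; "tool_pos": TCP position; "tcp_rot": TCP orientation; "wrist_force": force on the tool from outside, world axes, zero at the start; "torque": the same for the moment, N m; "width": opening from 0.0 (shut) to 1.0 (fully open).
Only numpy, scipy, OpenCV 4.12 (cv2) and the standard library are available. Lean on these libraries where they do the work, as an engineer would, in place of code of your own. Each camera call takes 0.05 s, during which the arm holds its last target. There are 200 camera calls.

## Task

Get the striker rig ready for an impact test: balance the longer of the two aluminium profile pieces level on the middle of the steel dome, lengthwise in line with the striker slide, and let go of it while the striker is still home. Then draw the striker back by its knob until its pointer stands between the two lugs of the index, and finish while still holding it there against the spring, with the piece still balanced on the dome. Leave the other loose things where they are.

Things in the scene. Friction and masses are not known exactly. Their poses are not given: they have to be found in the camera images.
- rig: Striker rig, fixed: dark steel base plate 265 x 100 x 12 mm with a steel dome at the +x end and a rail with a spring striker at the -x end. Origin on the worktop, 60 mm from the dome's axis; +x runs along the slide from striker to dome (roughly away from the robot), z up. Plate from x = -150 to +115 mm, rail with end stop from -147 to -4 mm.
- dome_top (a point): Crown of the dome: a steel ball face of 50 mm radius, its crown 50 mm above the worktop, at x = +60 mm on the rig. A flat piece laid on it centred stays by itself; off centre it tips by about 1 degree for every 0.7 mm, and slides off if far out.
- striker: Grey carriage 50 x 46 x 38 mm on the rail, steel nose towards the dome, black knob on top. Slides along the rig's x only; the spring keeps it home (x = -45 mm on the rig, nose 20 mm short of a piece centred on the dome); pulled, it moves to -x, at most 70 mm, and shoots back if let go. Spring 4 N at home, 11 N at 65 mm. Origin under the block's middle, 33 mm above the worktop; axes as the rig's.
- knob (a point): Centre of the black knob on the carriage, the place to grip: upright and round, 24 mm across (22 mm at the waist), 38 mm high, from 80 to 118 mm above the worktop (this point lies 101 mm above it). The carriage's top is 71 mm above the worktop.
- pointer (a point): Middle of the pointer, a steel blade 2 mm thick that sticks out of the carriage's -y side, level with the knob's axis in x; this point moves with the carriage.
- index: Index: dark steel saddle 30 x 14 x 12 mm with two upright steel lugs, 7 mm thick and 20 mm high, on the base plate at the -y side of the rail, 40 mm from its middle; top 45 mm above the worktop. Fixed, but set at another place along the slide each time, 30 to 58 mm behind (-x of) the pointer's home. Origin under its middle; axes as the rig's.
- window (a point): Middle of the 10 mm window between the two lugs of the index: the mark. The pointer is on the mark when it stands at the same place along the rig's x axis as this point.
- long_profile: The piece to balance: slotted aluminium profile, 20 x 80 x 20 mm, long along its y axis, about 80 g, lying on the worktop to the right of the rig. Origin at the centre of its underside, z up.
- short_profile: The shorter profile piece, 20 x 60 x 20 mm, long along its y axis; leave it alone. Origin at the centre of its underside.
- motor: Small upright brushless motor, 28 mm across, 36 mm high; leave it alone. Origin at the centre of its underside.
- servo: Black servo, 21 x 60 x 45 mm; leave it alone. Origin at the centre of its underside.

How it is judged:
By the outcome, as a careful person would: the job done as asked, in the order asked, and still so for the second after the job is handed in, while the arm keeps its last pose, push and grip.
It also fails if it takes over 58 s, if anything falls off the work surface, if the arm or the gripper's body presses on something with over 40 N, if the wrist force passes 120 N, or if a joint passes its speed limit or range.

## Working session

There is one attempt and no reset: what is moved stays moved. The work goes in short steps, Python scripts to look and compute and a tool call to move; the robot and the scene stay as the last step left them, time stands still between calls to the robot, and variables do not carry over. Pictures are saved under pics/ and viewed, about 8 in all and at most 12, crops included, and the job is handed in when it is done.

Besides the shell and the picture viewer there is one more tool, called after "Emit:" as name([rows], argument=value, ...), one row to a line, values as JSON. jog_arm: Moves the arm, as the interface text tells. Its arguments: {"type":"object","properties":{"motion":{"type":"array"},"fingers":{"type":"number"},"grip_force":{"type":"number"}},"required":["motion"]}

```bash
mkdir -p pics
cat > h.py <<'E'
import numpy as np, cv2
from workcell import bot, viewer
def grab(n,save=None):
    ci=viewer.camera_info(n); im,d=viewer.read_camera(n)
    if save: cv2.imwrite('pics/'+save,im[:,:,::-1])
    np.savez('last_%s.npz'%n,im=im,d=d,R=ci['R'],t=ci['t'],f=210/np.tan(np.radians(ci['vertical_fov']/2)),cx=ci['cx'],cy=ci['cy'])
    return im,d
def load(n): return np.load('last_%s.npz'%n)
def ray(L,u,v,fish=False):
    x=(np.asarray(u,float)-L['cx'])/L['f'];y=(np.asarray(v,float)-L['cy'])/L['f']
    if fish:
        r=np.hypot(x,y)+1e-12; c=np.stack([x/r*np.sin(r),y/r*np.sin(r),np.cos(r)],-1)
    else: c=np.stack([x,y,np.ones_like(x)],-1)
    return -L['R'].T@L['t'], c@L['R']
def onz(L,u,v,z,fish=False):
    o,d=ray(L,u,v,fish); return o+d*((z-o[2])/d[...,2])[...,None]
def cloud(L,fish=False):
    v,u=np.mgrid[:420,:560]; o,d=ray(L,u,v,fish)
    if fish:
        d=d/(d@L['R'][2])[...,None]
    return o+d*L['d'][...,None]
def proj(L,X,fish=False):
    c=np.asarray(X)@L['R'].T+L['t']
    if fish:
        r=np.hypot(c[...,0],c[...,1]);th=np.arctan2(r,c[...,2]);return np.stack([L['cx']+L['f']*th*c[...,0]/r,L['cy']+L['f']*th*c[...,1]/r],-1)
    return np.stack([L['cx']+L['f']*c[...,0]/c[...,2],L['cy']+L['f']*c[...,1]/c[...,2]],-1)
E
python3 - <<'E'
from h import *
for n in ['top','scene']:
    grab(n,n+'0.png'); L=load(n); print(n,-L['R'].T@L['t'],L['R'].round(3).tolist(),L['f'])
print(bot.read_state())
E
```

```text
top [ 0.36876465 -0.02954026  1.12009099] [[0.008, -1.0, 0.009], [-0.993, -0.009, -0.12], [0.12, -0.008, -0.993]] 415.7853106631429
scene [-0.06531127 -0.78416175  0.55541002] [[0.81, -0.586, 0.027], [-0.24, -0.373, -0.897], [0.535, 0.72, -0.442]] 489.28565872740035
{'time': 0.1, 'q': array([ 1.12808393e+00,  2.64702040e-01,  1.60525950e+00,  1.12687959e-05,
        1.27367004e+00, -3.69043799e-02]), 'joint_vel': array([ 1.32573242e-03, -3.41258959e-03, -1.99009425e-03,  4.68856667e-04,
        1.32747694e-03,  6.74342116e-05]), 'joint_torque': array([-1.80449988e-04, -5.16712940e+01, -3.68588018e+01, -5.55506301e-05,
        6.19069469e-03, -3.98096711e-05]), 'tool_pos': array([0.26618181, 0.61958162, 0.23005826]), 'tcp_rot': array([-0.6329819 , -3.07665733,  0.00310658]), 'wrist_force': array([ 0.2561908 , -1.10796001,  0.55152375]), 'torque': array([-0.00413818, -0.05036836,  0.00361262]), 'width': 0.9995891188883474}
```

View pics/top0.png

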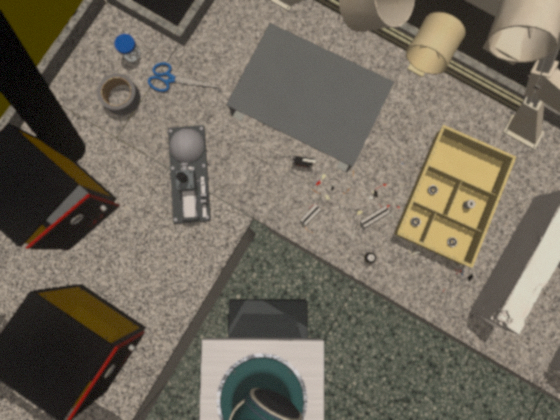

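View pics/scene0.png

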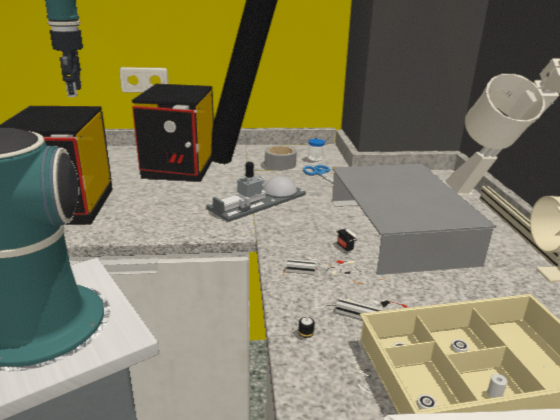

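Top view: the rig runs upward, with the dome near (187,145) and the carriage knob near (182,178). The short profile is at (311,214), the long one at (375,217) and the motor at (370,258). Now I'll measure them.

Run:
```python
from h import *
L=load('top'); P=cloud(L); im=L['im']; 
def roi(a,u0,u1,v0,v1): return a[v0:v1,u0:u1]
print('table z',np.median(roi(P,225,285,170,200)[...,2]), np.std(roi(P,225,285,170,200)[...,2]))
g=cv2.cvtColor(im,cv2.COLOR_RGB2GRAY); hsv=cv2.cvtColor(im,cv2.COLOR_RGB2HSV)
# profiles by height
for nm,(u0,u1,v0,v1) in dict(long=(350,400,195,240),short=(295,330,198,232)).items():
    z=roi(P,u0,u1,v0,v1)[...,2]; print(nm,'zmax',np.percentile(z,[50,90,98]))
    m=((z>0.010)).astype(np.uint8)
    m=cv2.morphologyEx(m,cv2.MORPH_OPEN,np.ones((2,2)))
    n,lab,st,_=cv2.connectedComponentsWithStats(m); k=1+np.argmax(st[1:,4]); vs,us=np.nonzero(lab==k)
    X=onz(L,us+u0,vs+v0,0.02)[:,:2]; r=cv2.minAreaRect((X*1000).astype(np.float32)); 
    c,s,a=cv2.minAreaRect((X*1000).astype(np.float32)); ev=np.linalg.svd(X-X.mean(0))[2][0]
    print(nm,len(us),'rect',np.round(c,1),np.round(s,1),a,'mean',X.mean(0),'axis deg',np.degrees(np.arctan2(ev[1],ev[0])))
# plate
u0,u1,v0,v1=155,225,110,235
p=roi(P,u0,u1,v0,v1); z=p[...,2]
m=(z>0.006).astype(np.uint8); m=cv2.morphologyEx(m,cv2.MORPH_OPEN,np.ones((3,3)))
n,lab,st,_=cv2.connectedComponentsWithStats(m);k=1+np.argmax(st[1:,4]); q=p[lab==k]
low=q[(q[:,2]>0.008)&(q[:,2]<0.016)]
print('plate rect',cv2.minAreaRect((low[:,:2]*1000).astype(np.float32)))
# dome sphere fit: z 0.02-.052 near top
vs,us=np.nonzero((lab==k)); 
d=p[(lab==k)&(np.mgrid[v0:v1,u0:u1][0]<160)]; d=d[d[:,2]>0.025]
A=np.c_[2*d,np.ones(len(d))];s=np.linalg.lstsq(A,(d**2).sum(1),rcond=None)[0]; print('dome',s[:3],np.sqrt(s[3]+s[:3]@s[:3]),d[:,2].max(),len(d))
kn=q[q[:,2]>0.1]; print('knob',len(kn),kn.mean(0),kn[:,2].max())
big=cv2.resize(im[115:230,160:220],None,fx=5,fy=5,interpolation=cv2.INTER_CUBIC)
Ls=load('scene');b2=cv2.resize(Ls['im'][150:230,195:315],None,fx=4.5,fy=4.5,interpolation=cv2.INTER_CUBIC)
h=np.zeros((575,850,3),np.uint8);h[:575,:300]=big;h[:360,305:845]=b2;cv2.imwrite('pics/crop1.png',cv2.resize(h[:,:,::-1],None,fx=.94,fy=.94))
```

```text
table z 0.0009682400067689834 0.08724946058765937
long zmax [0.00094985 0.01853541 0.02363744]
long 232 rect [ 471.9 -294.6] [20.2 81.9] 31.508338928222656 mean [ 0.47185253 -0.29473095] axis deg 121.22586690417684
short zmax [0.00136992 0.01951968 0.02289717]
short 168 rect [ 475.1 -123.1] [19.8 59.3] 47.64755630493164 mean [ 0.47484512 -0.12282071] axis deg 137.71548690350858
plate rect ((587.9069213867188, 208.1504364013672), (264.96942138671875, 100.6286392211914), 5.3344268798828125)
dome [0.61493517 0.17176545 0.62268136] 0.587069904146805 1.1200909855921168 800
knob 105 [0.51576301 0.15044476 0.34488285] 1.1200909855921168
```

View pics/crop1.png

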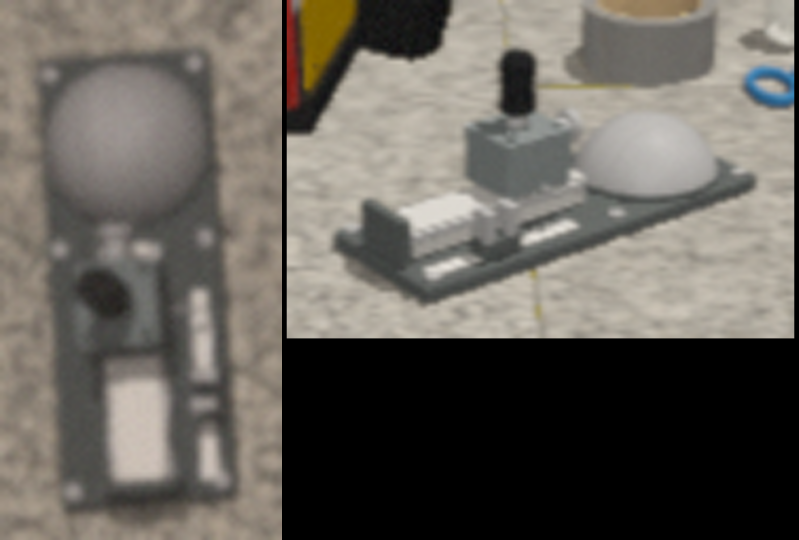

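Run:
```python
from h import *
Ps=[]
for n in ['top','scene']:
    L=load(n);P=cloud(L);Ps.append(P[(L['d']>0)&(L['d']<3)])
Q=np.vstack(Ps)
print('max height (cm) cells 10cm; rows x from .2, cols y .7..-.5')
for x in np.arange(.2,.85,.1):
    print('%.1f'%x,[int(100*np.max(Q[(abs(Q[:,0]-x)<.05)&(abs(Q[:,1]-y)<.05)][:,2],initial=-.01)) for y in np.arange(.7,-.5,-.1)])
L=load('top');P=cloud(L);ok=L['d']>0
u0,u1,v0,v1=155,225,110,235
p=P[v0:v1,u0:u1];o=ok[v0:v1,u0:u1]
V=np.mgrid[v0:v1,u0:u1][0]
c=np.array([.6651,.2153])
d=p[o&(np.hypot(p[...,0]-c[0],p[...,1]-c[1])<.04)&(p[...,2]>.015)&(p[...,2]<.07)]
A=np.c_[2*d,np.ones(len(d))];s=np.linalg.lstsq(A,(d**2).sum(1),rcond=None)[0]; print('dome',s[:3],np.sqrt(s[3]+s[:3]@s[:3]),d[:,2].max(),len(d))
q=p[o]; kn=q[(q[:,2]>0.108)&(q[:,2]<.13)&(np.hypot(q[:,0]-.56,q[:,1]-.206)<.05)]; print('knob',len(kn),kn.mean(0),kn[:,2].max())
a=np.radians(5.33);ex=np.array([np.cos(a),np.sin(a)]);ey=np.array([-ex[1],ex[0]]);O=np.array([.5879,.20815])+.0175*ex
r=(q[:,:2]-O)
X=r@ex*1000;Y=r@ey*1000
for x in range(-150,-20,4):
    k=(abs(X-x)<2)&(abs(Y+40)<6); print(x,k.sum(),np.round(q[k][:,2].max(initial=0)*1000),end='; ')
```

```text
max height (cm) cells 10cm; rows x from .2, cols y .7..-.5
0.2 [0, 47, 34, 24, 24, 0, 0, 0, 0, 0, 0, 0]
0.3 [34, 47, 24, 23, 0, 0, 0, -1, -1, 0, 0, 0]
0.4 [0, 23, 24, 23, 0, 1, 0, 0, 1, 0, 5, 6]
0.5 [23, 24, 24, 24, 1, 11, 4, 0, 2, 1, 2, 6]
0.6 [46, 24, 24, 23, 3, 12, 0, 0, 10, 10, 10, 5]
0.7 [46, 23, 47, 4, 3, 5, 10, 10, 10, 10, 10, 48]
0.8 [46, 46, 47, 47, 5, 1, 10, 10, 10, 35, 33, 48]
dome [0.66503528 0.21535854 0.00546537] 0.04615174820908416 0.053833611768228984 680
knob 73 [0.5598679  0.20418996 0.11652646] 0.12107871279078897
-150 8 15.0; -146 6 14.0; -142 8 19.0; -138 5 18.0; -134 10 17.0; -130 4 19.0; -126 8 17.0; -122 4 14.0; -118 8 20.0; -114 5 17.0; -110 7 18.0; -106 15 47.0; -102 7 50.0; -98 5 49.0; -94 5 30.0; -90 9 31.0; -86 10 49.0; -82 6 48.0; -78 1 43.0; -74 4 15.0; -70 5 18.0; -66 9 17.0; -62 5 18.0; -58 9 16.0; -54 6 19.0; -50 8 17.0; -46 9 41.0; -42 4 17.0; -38 7 16.0; -34 5 19.0; -30 7 19.0; -26 5 15.0; -22 8 17.0;
```

Emit:
jog_arm([
  {"dz":3.5},
  {"dz":3.5},
  {"dz":3},
  {"dx":2.1,"dy":-3.2},
  {"dx":2.1,"dy":-3.2},
  {"dx":2.1,"dy":-3.2},
  {"dx":2.1,"dy":-3.2},
  {"dx":2.1,"dy":-3.2},
  {"dx":2.1,"dy":-3.2},
  {"dx":2.1,"dy":-3.2},
  {"dx":2.1,"dy":-3.2},
  {"dx":2.1,"dy":-3.2},
])

```text
validation failed for argument at $.mo...
```

Emit:
jog_arm([
  {"dx":2.1,"dy":-3.2},
  {"dx":2.1,"dy":-3.2},
  {"dx":2.1,"dy":-3.2},
  {"dx":2.1,"dy":-3.2},
  {},
  {},
])

```text
validation failed for argument at $.mo...
```

Run:
```python
from h import *
grab('wrist','w1.png'); L=load('wrist'); print(bot.read_state()['tool_pos'],-L['R'].T@L['t'],L['R'].round(3).tolist(),L['f'])
```

```text
[0.26621264 0.61965769 0.23021735] [0.19132923 0.65398281 0.37236839] [[0.396, 0.918, -0.003], [0.871, -0.375, 0.317], [0.29, -0.128, -0.949]] 325.19226210127806
```

View pics/w1.png

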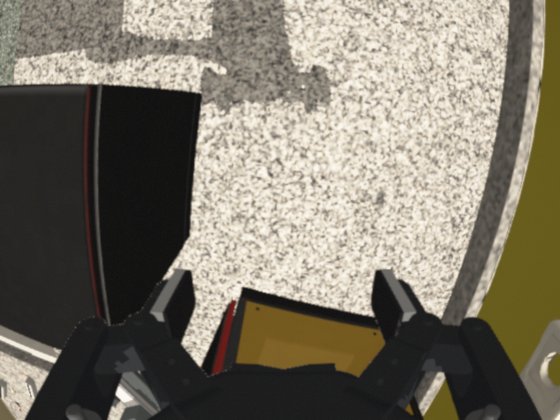

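The wrist view is still at the start pose, because both moves were refused: box edges at (190,190) and (330,310), bare worktop below the tool. I'll send rows with all the keys.

Emit:
jog_arm([
  {"dx":0,"dy":0,"dz":3.5,"turn":0},
  {"dx":0,"dy":0,"dz":3.5,"turn":0},
  {"dx":0,"dy":0,"dz":3,"turn":0},
])

```text
time: 0.4
tool_pos: [0.2663, 0.6198, 0.3319]
tcp_rot: [-0.633, -3.077, 0.002]
wrist_force: [-0.3, 1.2, 0.7]
width: 1.0
```

Emit:
jog_arm([
  {"dx":2.1,"dy":-3.2,"dz":0,"turn":0},
  {"dx":2.1,"dy":-3.2,"dz":0,"turn":0},
  {"dx":2.1,"dy":-3.2,"dz":0,"turn":0},
  {"dx":2.1,"dy":-3.2,"dz":0,"turn":0},
  {"dx":2.1,"dy":-3.2,"dz":0,"turn":0},
  {"dx":2.1,"dy":-3.2,"dz":0,"turn":0},
  {"dx":2.1,"dy":-3.2,"dz":0,"turn":0},
  {"dx":2.1,"dy":-3.2,"dz":0,"turn":0},
  {"dx":2.1,"dy":-3.2,"dz":0,"turn":0},
  {"dx":2.1,"dy":-3.2,"dz":0,"turn":0},
  {"dx":2.1,"dy":-3.2,"dz":0,"turn":0},
  {"dx":2.1,"dy":-3.2,"dz":0,"turn":0},
])

```text
time: 1.4
tool_pos: [0.5189, 0.2344, 0.3311]
tcp_rot: [-0.633, -3.077, 0.0]
wrist_force: [0.0, 0.1, -0.2]
width: 1.004
```

Emit:
jog_arm([
  {"dx":0,"dy":0,"dz":-2,"turn":0},
  {"dx":0,"dy":0,"dz":-2,"turn":0},
  {"dx":0,"dy":0,"dz":0,"turn":0},
  {"dx":0,"dy":0,"dz":0,"turn":0},
])

```text
time: 1.73
tool_pos: [0.5174, 0.2355, 0.2897]
tcp_rot: [-0.633, -3.074, 0.003]
wrist_force: [-0.3, -0.4, 0.4]
width: 0.999
```

Run:
```python
from h import *
grab('wrist','w2.png'); L=load('wrist'); print(bot.read_state()['tool_pos'],-L['R'].T@L['t'])
```

```text
[0.51814223 0.23622282 0.29118245] [0.44300948 0.26991565 0.43215657]
```

View pics/w2.png

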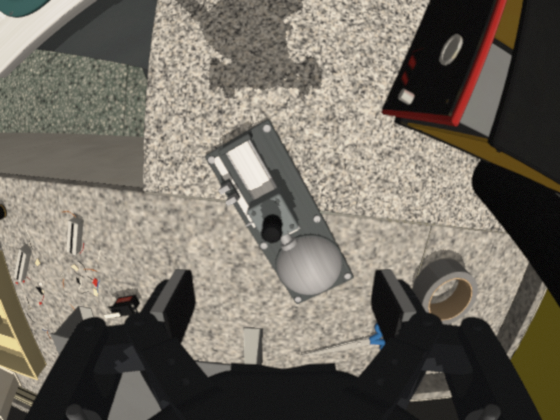

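The wrist view shows the whole rig: knob at (272,228), dome at (308,263), index at (232,190). I'll refine the positions from it.

```bash
cat > rig.py <<'E'
from h import *
def rig(L,fish=True,dome_only=False):
    P=cloud(L,fish);q=P[(L['d']>0)]
    a=np.radians(5.33);ex=np.array([np.cos(a),np.sin(a)]);ey=np.array([-ex[1],ex[0]]);O=np.array([.6050,.2098])
    X=(q[:,:2]-O)@ex*1000;Y=(q[:,:2]-O)@ey*1000;Z=q[:,2]*1000
    low=(abs(X+17)<150)&(abs(Y)<65)&(Z>8)&(Z<16)
    print('plate',low.sum(),cv2.minAreaRect(np.c_[X,Y][low].astype(np.float32)),'(rig frame guess: expect -17.5,0)')
    k=(np.hypot(X-60,Y)<40)&(Z>22)&(Z<60); d=np.c_[X,Y,Z][k]
    s=np.linalg.lstsq(np.c_[2*d,np.ones(len(d))],(d**2).sum(1),rcond=None)[0];print('dome',s[:3],np.sqrt(s[3]+s[:3]@s[:3]),k.sum(), 'zmax',np.percentile(d[:,2],99))
    k=(np.hypot(X+45,Y)<25)&(Z>85)&(Z<130); print('knob',k.sum(),cv2.minEnclosingCircle(np.c_[X,Y][k].astype(np.float32)),'top mean',X[k&(Z>112)].mean(),Y[k&(Z>112)].mean(),Z[k].max())
    k=(abs(X+90)<30)&(abs(Y+40)<12)&(Z>36)&(Z<55); xs=np.sort(X[k]); print('lugs',k.sum(),np.histogram(xs,bins=np.arange(-116,-66,2)), Y[k].mean())
    return q,X,Y,Z
E
python3 - <<'E'
from rig import *
rig(load('wrist'))
E
```

```text
plate 5589 ((-18.58502197265625, -0.3703575134277344), (265.2193298339844, 101.6405029296875), 0.11381019651889801) (rig frame guess: expect -17.5,0)
dome [58.74809294 -0.36612103  0.63276798] 48.79734896766951 2128 zmax 49.497021696991105
knob 511 ((-46.33322525024414, -0.4682755172252655), 11.826326370239258) top mean -47.44645377015664 0.15314312520294612 119.21119197494795
lugs 150 (array([ 0,  0,  0,  0,  0, 23, 19, 20, 14,  0,  0,  0,  0, 13, 17, 21, 17,
        6,  0,  0,  0,  0,  0,  0]), array([-116, -114, -112, -110, -108, -106, -104, -102, -100,  -98,  -96,
        -94,  -92,  -90,  -88,  -86,  -84,  -82,  -80,  -78,  -76,  -74,
        -72,  -70,  -68])) -39.27161224731692
```

Emit:
jog_arm([
  {"dx":-0.33,"dy":-3.79,"dz":0,"turn":-0.05},
  {"dx":-0.33,"dy":-3.79,"dz":0,"turn":-0.05},
  {"dx":-0.33,"dy":-3.79,"dz":-1.2,"turn":-0.05},
  {"dx":-0.33,"dy":-3.79,"dz":-1.2,"turn":-0.05},
  {"dx":-0.33,"dy":-3.79,"dz":-1.2,"turn":-0.05},
  {"dx":-0.33,"dy":-3.79,"dz":-1.2,"turn":-0.05},
  {"dx":-0.33,"dy":-3.79,"dz":-1.2,"turn":-0.05},
  {"dx":-0.33,"dy":-3.79,"dz":-1.2,"turn":-0.05},
  {"dx":-0.33,"dy":-3.79,"dz":-1.2,"turn":-0.05},
  {"dx":-0.33,"dy":-3.79,"dz":-1.2,"turn":-0.05},
  {"dx":-0.33,"dy":-3.79,"dz":-1.2,"turn":-0.05},
  {"dx":-0.33,"dy":-3.79,"dz":-1.2,"turn":-0.05},
])

```text
time: 2.78
tool_pos: [0.48, -0.2204, 0.173]
tcp_rot: [1.514, 2.748, 0.0]
wrist_force: [0.4, -0.5, 0.8]
width: 1.001
```

Emit:
jog_arm([
  {"dx":-0.33,"dy":-3.79,"dz":-1.2,"turn":-0.02},
  {"dx":-0.33,"dy":-3.79,"dz":-1.2,"turn":0},
  {"dx":0,"dy":0,"dz":0,"turn":0},
  {"dx":0,"dy":0,"dz":0,"turn":0},
])

```text
time: 3.12
tool_pos: [0.4727, -0.296, 0.1479]
tcp_rot: [1.545, 2.735, 0.0]
wrist_force: [0.6, 0.5, 0.4]
width: 1.002
```

```bash
cat > prof.py <<'E'
from h import *
def prof(L,c=(.472,-.295),zlo=.012,zhi=.027,r=.055):
    P=cloud(L,True);q=P[(L['d']>0)]
    k=(np.hypot(q[:,0]-c[0],q[:,1]-c[1])<r)&(q[:,2]>zlo)&(q[:,2]<zhi)
    t=q[k]; print('prof',k.sum(),'top z',np.percentile(t[:,2],[50,90]), cv2.minAreaRect((t[:,:2]*1000).astype(np.float32)))
    return t
E
python3 - <<'E'
from prof import *
s=bot.read_state();grab('wrist','w3.png'); L=load('wrist'); print(s['tool_pos'],s['tcp_rot'],s['q'])
R=cv2.Rodrigues(s['tcp_rot'])[0];print('tool y yaw',np.degrees(np.arctan2(R[1,1],R[0,1])))
prof(L);prof(L,zlo=.017)
E
```

```text
[ 0.47266188 -0.29599924  0.14791463] [1.54463410e+00 2.73498158e+00 3.98668293e-05] [-6.04200333e-01  1.10787385e-01  1.94469076e+00  8.66286779e-05
  1.08554838e+00 -1.14681349e+00]
tool y yaw 31.08713408221942
prof 2032 top z [0.01968847 0.02055511] ((473.5032958984375, -293.21905517578125), (20.19301414489746, 79.9918212890625), 30.530872344970703)
prof 2008 top z [0.01970309 0.02056062] ((473.6512145996094, -293.2665100097656), (20.036081314086914, 79.71758270263672), 30.942455291748047)
```

View pics/w3.png

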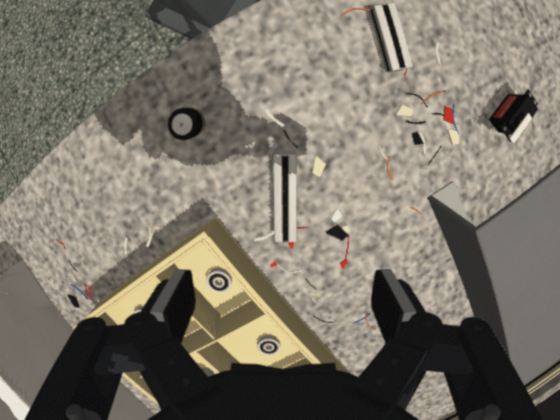

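Profile at (285,198) px, which gives (473.6, -293.2) mm; its 20x80 size and 20 mm top check out. The tray edge is close on the left, so I'll narrow the fingers before descending.

Emit:
jog_arm([
  {"dx":0.09,"dy":0.27,"dz":0,"turn":0},
  {"dx":0,"dy":0,"dz":-2,"turn":0},
  {"dx":0,"dy":0,"dz":-3,"turn":0},
  {"dx":0,"dy":0,"dz":-3,"turn":0},
  {"dx":0,"dy":0,"dz":-3,"turn":0},
  {"dx":0,"dy":0,"dz":-2,"turn":0},
  {"dx":0,"dy":0,"dz":-1.4,"turn":0},
  {"dx":0,"dy":0,"dz":0,"turn":0},
], fingers=4.5, grip_force=40)

```text
time: 3.83
tool_pos: [0.4718, -0.2883, 0.0008]
tcp_rot: [-1.535, -2.735, -0.001]
wrist_force: [-1.3, 0.3, -0.8]
width: 0.528
```

Emit:
jog_arm([
  {"dx":0,"dy":0,"dz":0,"turn":0},
  {"dx":0,"dy":0,"dz":0,"turn":0},
  {"dx":0,"dy":0,"dz":0,"turn":0},
  {"dx":0,"dy":0,"dz":0,"turn":0},
  {"dx":0,"dy":0,"dz":0,"turn":0},
  {"dx":0,"dy":0,"dz":0,"turn":0},
], fingers=0)

```text
time: 4.33
tool_pos: [0.4748, -0.2923, 0.0053]
tcp_rot: [1.54, 2.734, 0.001]
wrist_force: [1.0, 3.1, 7.6]
width: 0.217
```

Emit:
jog_arm([
  {"dx":0,"dy":0,"dz":1,"turn":0},
  {"dx":0,"dy":0,"dz":3,"turn":0},
  {"dx":0,"dy":0,"dz":4,"turn":0},
  {"dx":0,"dy":0,"dz":4,"turn":0},
  {"dx":0,"dy":2,"dz":3,"turn":0},
  {"dx":0,"dy":3,"dz":1.5,"turn":0.075},
  {"dx":0.5,"dy":3.5,"dz":0,"turn":0.075},
  {"dx":1,"dy":3.5,"dz":0,"turn":0.075},
  {"dx":1,"dy":3.5,"dz":0,"turn":0.075},
  {"dx":1,"dy":3.5,"dz":0,"turn":0.075},
  {"dx":1,"dy":3.5,"dz":0,"turn":0.075},
  {"dx":1,"dy":3.5,"dz":0,"turn":0.075},
])

```text
time: 5.33
tool_pos: [0.5281, -0.0303, 0.1692]
tcp_rot: [0.773, 3.044, -0.0]
wrist_force: [0.4, -0.5, -1.0]
width: 0.22
```

Emit:
jog_arm([
  {"dx":1.5,"dy":3.5,"dz":0,"turn":0.075},
  {"dx":1.5,"dy":3.5,"dz":0,"turn":0.075},
  {"dx":1.5,"dy":3.5,"dz":0,"turn":0.075},
  {"dx":2,"dy":3.5,"dz":0,"turn":0.075},
  {"dx":2,"dy":3.5,"dz":0,"turn":0.075},
  {"dx":2,"dy":3,"dz":0,"turn":0.075},
  {"dx":2,"dy":2.5,"dz":0,"turn":0.075},
  {"dx":0.9,"dy":1.7,"dz":0,"turn":0.075},
  {"dx":0,"dy":0,"dz":-2,"turn":0},
  {"dx":0,"dy":0,"dz":-2,"turn":0},
  {"dx":0,"dy":0,"dz":0,"turn":0},
  {"dx":0,"dy":0,"dz":0,"turn":0},
])

```text
time: 6.33
tool_pos: [0.6606, 0.2146, 0.1268]
tcp_rot: [0.155, -3.134, 0.002]
wrist_force: [-0.0, -1.2, 0.0]
width: 0.222
```

```bash
cat >> rig.py <<'E'
def st():
    s=bot.read_state();R=cv2.Rodrigues(s['tcp_rot'])[0]
    print('t',s['time'],s['tool_pos'],'yaw',np.degrees(np.arctan2(R[1,1],R[0,1])),'tilt',R[:,2].round(4),'F',s['wrist_force'].round(2),s['width']);return s
E
python3 - <<'E'
from rig import *
s=st();grab('wrist','w4.png'); L=load('wrist'); q,X,Y,Z=rig(L)
zt=s['tool_pos'][2]*1000
print(np.histogram(Z[(abs(X-60)<50)&(abs(Y)<15)],bins=np.arange(0,200,8)))
E
```

```text
t 6.3333 [0.66055667 0.21463114 0.12676723] yaw 95.67693236096699 tilt [-0.004  -0.0014 -1.    ] F [-0.01 -1.23  0.02] 0.22178887032159827
plate 12490 ((-0.789215087890625, -0.15507888793945312), (228.48805236816406, 100.71151733398438), 0.09047750383615494) (rig frame guess: expect -17.5,0)
dome [59.18773934 -0.12528287  0.95747232] 48.691528284366115 4860 zmax 46.319253958977704
knob 1900 ((-45.74069595336914, -0.1604507863521576), 11.944843292236328) top mean -45.263167577881816 -0.13758094755270386 119.4628513385153
lugs 432 (array([ 0,  0,  0,  0,  0,  0, 28, 54, 92, 18,  0,  0,  0,  1, 52, 55, 56,
       76,  0,  0,  0,  0,  0,  0]), array([-116, -114, -112, -110, -108, -106, -104, -102, -100,  -98,  -96,
        -94,  -92,  -90,  -88,  -86,  -84,  -82,  -80,  -78,  -76,  -74,
        -72,  -70,  -68])) -39.76430796313924
(array([   0,  155,  236,  394,  601,  677,    0,    0,    0,    0,    0,
          0,    0,    0,    0,  137,  363, 6287,  341,  407,  755,  498,
        418,  168]), array([  0,   8,  16,  24,  32,  40,  48,  56,  64,  72,  80,  88,  96,
       104, 112, 120, 128, 136, 144, 152, 160, 168, 176, 184, 192]))
```

View pics/w4.png

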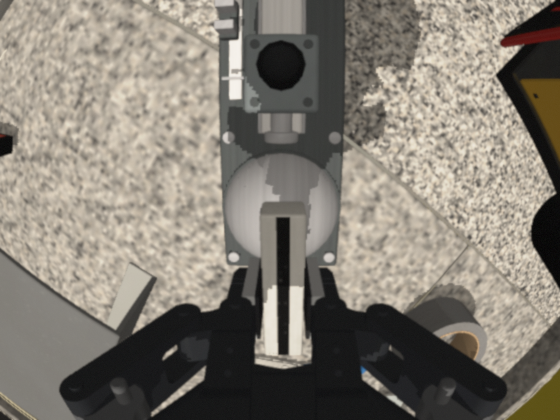

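Image: the held profile runs from (283,210) to (285,355), in line with the slide, with the dome centre near (282,205) below it. I'll measure the held profile in the rig frame.

```bash
cat >> rig.py <<'E'
def held(X,Y,Z,zt,c=60):
    k=(abs(X-c)<60)&(abs(Y)<14)&(abs(Z-zt)<6)
    A=np.c_[X[k]-c,Y[k],np.ones(k.sum())];w=np.ones(k.sum(),bool)
    for _ in range(5):
        co=np.linalg.lstsq(A[w],Z[k][w],rcond=None)[0];w=abs(A@co-Z[k])<1.2
    x=X[k][w];y=Y[k][w]
    print('held n',w.sum(),'plane dz/dx,dz/dy deg',np.degrees(co[:2]),'z at c',co[2],'X ext',np.percentile(x,[0,1,99,100]))
    for a in np.arange(c-42,c+44,6):
        m=abs(x-a)<3
        if m.sum()>5: print(int(a),m.sum(),y[m].min().round(1),y[m].max().round(1),end=' | ')
    print(cv2.minAreaRect(np.c_[x,y].astype(np.float32)))
E
python3 - <<'E'
from rig import *
q,X,Y,Z=rig(load('wrist')); held(X,Y,Z,141)
E
```

```text
plate 12490 ((-0.789215087890625, -0.15507888793945312), (228.48805236816406, 100.71151733398438), 0.09047750383615494) (rig frame guess: expect -17.5,0)
dome [59.18773934 -0.12528287  0.95747232] 48.691528284366115 4860 zmax 46.319253958977704
knob 1900 ((-45.74069595336914, -0.1604507863521576), 11.944843292236328) top mean -45.263167577881816 -0.13758094755270386 119.4628513385153
lugs 432 (array([ 0,  0,  0,  0,  0,  0, 28, 54, 92, 18,  0,  0,  0,  1, 52, 55, 56,
       76,  0,  0,  0,  0,  0,  0]), array([-116, -114, -112, -110, -108, -106, -104, -102, -100,  -98,  -96,
        -94,  -92,  -90,  -88,  -86,  -84,  -82,  -80,  -78,  -76,  -74,
        -72,  -70,  -68])) -39.76430796313924
held n 5734 plane dz/dx,dz/dy deg [-0.39842802 -0.02572199] z at c 141.1004017211351 X ext [18.94006569 19.85694194 96.95899    98.86843906]
18 181 -8.7 10.2 | 24 586 -8.8 11.1 | 30 567 -8.5 11.0 | 36 540 -8.6 11.2 | 42 522 -13.6 13.7 | 48 478 -13.6 13.2 | 54 437 -7.7 10.9 | 60 405 -7.8 11.1 | 66 407 -7.9 11.3 | 72 370 -8.1 11.4 | 78 350 -8.3 11.3 | 84 332 -8.4 11.5 | 90 313 -8.1 11.2 | 96 246 -7.7 11.4 | ((58.88646697998047, 0.16765117645263672), (79.83016204833984, 27.324792861938477), 0.5856238603591919)
```

Emit:
jog_arm([
  {"dx":0.025,"dy":-0.15,"dz":-0.5,"turn":-0.005},
  {"dx":0,"dy":0,"dz":-1.5,"turn":0},
  {"dx":0,"dy":0,"dz":-2,"turn":0},
  {"dx":0,"dy":0,"dz":-1.5,"turn":0},
  {"dx":0,"dy":0,"dz":-0.8,"turn":0},
  {"dx":0,"dy":0,"dz":-0.4,"turn":0},
  {"dx":0,"dy":0,"dz":0,"turn":0},
  {"dx":0,"dy":0,"dz":0,"turn":0},
  {"dx":0,"dy":0,"dz":0,"turn":0},
])

```text
time: 7.13
tool_pos: [0.6633, 0.214, 0.0624]
tcp_rot: [-0.148, 3.136, 0.001]
wrist_force: [-0.1, 0.1, -1.3]
width: 0.223
```

Run:
```python
from rig import *
s=st();grab('wrist','w5.png'); q,X,Y,Z=rig(load('wrist')); held(X,Y,Z,74)
```

```text
t 7.1333 [0.66332088 0.21403036 0.06240525] yaw 95.3965789470547 tilt [ 1.8e-03  5.0e-04 -1.0e+00] F [-0.09  0.14 -1.32] 0.22301305208257108
plate 15904 ((11.779838562011719, -0.17621994018554688), (203.2051239013672, 100.59879302978516), 0.07622907310724258) (rig frame guess: expect -17.5,0)
dome [ 5.72318186e+01 -3.07887093e-02  8.71755288e+00] 42.578797772175704 6329 zmax 47.737754132904406
knob 5006 ((-45.807151794433594, -0.11117792129516602), 11.955405235290527) top mean -43.80049070765178 -0.10637101301115644 120.24508804884466
lugs 20 (array([ 0,  0,  0,  0,  0,  0,  0,  0,  0,  0,  0,  0,  0,  0,  0,  0,  0,
       20,  0,  0,  0,  0,  0,  0]), array([-116, -114, -112, -110, -108, -106, -104, -102, -100,  -98,  -96,
        -94,  -92,  -90,  -88,  -86,  -84,  -82,  -80,  -78,  -76,  -74,
        -72,  -70,  -68])) -42.91139323450385
held n 5735 plane dz/dx,dz/dy deg [-0.07609654 -0.07642139] z at c 76.7526551916657 X ext [ 21.57301929  22.41353118  99.66756775 101.32019388]
24 532 -9.5 10.4 | 30 571 -9.2 10.2 | 36 544 -9.3 10.4 | 42 507 -9.6 10.5 | 48 536 -13.6 13.8 | 54 445 -8.7 9.9 | 60 419 -8.6 10.1 | 66 409 -8.8 10.3 | 72 381 -9.0 10.5 | 78 356 -9.2 10.2 | 84 336 -9.4 10.3 | 90 315 -9.1 10.5 | 96 297 -9.2 10.2 | 102 87 -8.8 10.3 | ((61.446346282958984, 0.07490062713623047), (27.447322845458984, 79.74651336669922), 89.98062133789062)
```

Emit:
jog_arm([
  {"dx":-0.12,"dy":-0.05,"dz":0,"turn":0},
  {"dx":-0.12,"dy":-0.04,"dz":-0.2,"turn":0},
  {"dx":0,"dy":0,"dz":-0.3,"turn":0},
  {"dx":0,"dy":0,"dz":0,"turn":0},
  {"dx":0,"dy":0,"dz":0,"turn":0},
  {"dx":0,"dy":0,"dz":0,"turn":0},
  {"dx":0,"dy":0,"dz":0,"turn":0},
])

```text
time: 7.77
tool_pos: [0.66, 0.2129, 0.0563]
tcp_rot: [0.148, -3.138, 0.0]
wrist_force: [-0.2, -0.4, -1.0]
width: 0.221
```

Run:
```python
from rig import *
s=st();grab('wrist','w6.png'); q,X,Y,Z=rig(load('wrist')); held(X,Y,Z,71)
```

```text
t 7.7667 [0.6600277  0.21288426 0.05626456] yaw 95.39650999073928 tilt [-0. -0. -1.] F [-0.21 -0.41 -1.  ] 0.2206960757868678
plate 16165 ((9.288322448730469, -0.0838623046875), (202.33013916015625, 100.59014892578125), 0.05747618526220322) (rig frame guess: expect -17.5,0)
dome [58.83359614 -0.07511785  3.25489429] 46.89576577208943 5618 zmax 46.37129254574257
knob 5823 ((-45.781734466552734, -0.09905026108026505), 11.987862586975098) top mean -44.27131737505235 -0.12228539436298656 119.51640212321291
lugs 95 (array([ 0,  0,  0,  0,  0,  0,  0,  0,  0,  0,  0,  0,  0,  0,  0,  0,  0,
       95,  0,  0,  0,  0,  0,  0]), array([-116, -114, -112, -110, -108, -106, -104, -102, -100,  -98,  -96,
        -94,  -92,  -90,  -88,  -86,  -84,  -82,  -80,  -78,  -76,  -74,
        -72,  -70,  -68])) -40.571648330477835
held n 5767 plane dz/dx,dz/dy deg [-0.17671295 -0.06592059] z at c 70.6119031583605 X ext [18.02138405 18.9745183  96.37155623 98.2462419 ]
18 257 -10.2 9.5 | 24 591 -10.3 9.3 | 30 565 -10.1 9.5 | 36 534 -10.3 9.7 | 42 547 -13.9 13.8 | 48 447 -9.5 9.4 | 54 440 -9.3 9.3 | 60 414 -9.6 9.4 | 66 396 -9.8 9.6 | 72 369 -9.9 9.7 | 78 351 -10.2 9.5 | 84 331 -10.3 9.6 | 90 323 -10.0 9.3 | 96 202 -9.6 9.5 | ((57.92313766479492, -0.5981006622314453), (27.73845863342285, 80.0245132446289), 87.69621276855469)
```

Emit:
jog_arm([
  {"dx":0,"dy":0,"dz":0,"turn":0},
  {"dx":0,"dy":0,"dz":0,"turn":0},
  {"dx":0,"dy":0,"dz":0,"turn":0},
  {"dx":0,"dy":0,"dz":0,"turn":0},
  {"dx":0,"dy":0,"dz":0,"turn":0},
  {"dx":0,"dy":0,"dz":0,"turn":0},
])

```text
time: 8.32
tool_pos: [0.66, 0.2129, 0.0563]
tcp_rot: [-0.148, 3.138, -0.0]
wrist_force: [-0.1, -0.8, -1.1]
width: 0.221
```

```bash
cat > look.py <<'E'
import sys
from rig import *
s=st();grab('wrist',sys.argv[1]); q,X,Y,Z=rig(load('wrist')); held(X,Y,Z,float(sys.argv[2])); st()
E
python3 look.py w7.png 71
```

```text
t 8.3167 [0.66002346 0.21286485 0.05626893] yaw 95.39665655916542 tilt [ 0. -0. -1.] F [-0.11 -0.76 -1.12] 0.22140112578039775
plate 16166 ((10.07489013671875, -0.1300201416015625), (203.06594848632812, 100.5419692993164), 0.13849535584449768) (rig frame guess: expect -17.5,0)
dome [58.88499189 -0.06441507  3.03780347] 47.058485000324914 5619 zmax 46.286489603706585
knob 5827 ((-45.686439514160156, -0.11155802756547928), 11.93413257598877) top mean -44.28837216199839 -0.12000586733228158 119.75492822525415
lugs 90 (array([ 0,  0,  0,  0,  0,  0,  0,  0,  0,  0,  0,  0,  0,  0,  0,  0,  0,
       90,  0,  0,  0,  0,  0,  0]), array([-116, -114, -112, -110, -108, -106, -104, -102, -100,  -98,  -96,
        -94,  -92,  -90,  -88,  -86,  -84,  -82,  -80,  -78,  -76,  -74,
        -72,  -70,  -68])) -40.69717055306143
held n 5760 plane dz/dx,dz/dy deg [-0.18344855 -0.13279067] z at c 70.61430365586334 X ext [18.10104268 19.10245004 96.10688265 97.89428772]
18 262 -10.2 9.6 | 24 585 -10.3 9.6 | 30 562 -10.1 9.5 | 36 536 -10.3 9.6 | 42 562 -13.6 13.8 | 48 454 -9.6 9.3 | 54 413 -9.4 9.2 | 60 415 -9.6 9.4 | 66 398 -9.7 9.6 | 72 368 -10.0 9.6 | 78 350 -10.2 9.5 | 84 336 -10.2 9.7 | 90 306 -10.0 9.3 | 96 213 -9.7 9.4 | ((57.998023986816406, 0.101348876953125), (79.79013061523438, 27.427583694458008), 0.015163195319473743)
t 8.3667 [0.65999141 0.21288424 0.05624426] yaw 95.3979350624826 tilt [-0. -0. -1.] F [ 0.8  -0.29 -0.48] 0.2209615016700673
```

Emit:
jog_arm([
  {"dx":0.09,"dy":0.02,"dz":0,"turn":0},
  {"dx":0,"dy":0,"dz":-0.05,"turn":0},
  {"dx":0,"dy":0,"dz":0,"turn":0},
  {"dx":0,"dy":0,"dz":0,"turn":0},
  {"dx":0,"dy":0,"dz":0,"turn":0},
  {"dx":0,"dy":0,"dz":0,"turn":0},
])

```text
time: 8.87
tool_pos: [0.6609, 0.2131, 0.0558]
tcp_rot: [0.148, -3.138, 0.0]
wrist_force: [0.4, 0.4, -0.9]
width: 0.223
```

```bash
python3 look.py w8.png 70|grep -v -A2 lugs
```

```text
t 8.8667 [0.66088912 0.21307833 0.05575431] yaw 95.39812283754338 tilt [-0. -0. -1.] F [ 0.43  0.42 -0.94] 0.2232647609369591
plate 16304 ((10.007301330566406, -0.06418609619140625), (201.97781372070312, 100.61376953125), 0.0024932033848017454) (rig frame guess: expect -17.5,0)
dome [58.79635882 -0.07072622  3.3346005 ] 46.83375128895439 5811 zmax 46.507674832525694
knob 5723 ((-45.79828643798828, -0.1581314355134964), 11.967334747314453) top mean -43.874071987418404 -0.1652712265235127 119.82293357759062
lugs 44 (array([ 0,  0,  0,  0,  0,  0,  0,  0,  0,  0,  0,  0,  0,  0,  0,  0,  0,
       44,  0,  0,  0,  0,  0,  0]), array([-116, -114, -112, -110, -108, -106, -104, -102, -100,  -98,  -96,
        -94,  -92,  -90,  -88,  -86,  -84,  -82,  -80,  -78,  -76,  -74,
        -72,  -70,  -68])) -42.054427908175036
held n 5747 plane dz/dx,dz/dy deg [-0.1967992  -0.13820906] z at c 70.10044291938638 X ext [18.99270324 19.8730864  97.01422179 99.0015261 ]
18 187 -9.7 9.7 | 24 575 -10.2 9.4 | 30 567 -10.0 9.5 | 36 546 -10.1 9.7 | 42 536 -13.9 13.0 | 48 475 -13.9 13.9 | 54 431 -9.3 9.3 | 60 417 -9.5 9.5 | 66 384 -9.6 9.7 | 72 383 -9.8 9.8 | 78 353 -10.1 9.5 | 84 326 -10.2 9.7 | 90 315 -9.9 9.4 | 96 251 -9.9 9.5 | ((59.00538635253906, -0.28890037536621094), (27.789413452148438, 79.91543579101562), 88.79985046386719)
t 8.9167 [0.66090307 0.21305981 0.05578124] yaw 95.39595928674522 tilt [-0. -0. -1.] F [-0.12  0.6  -0.72] 0.21797796686543253
```

Emit:
jog_arm([
  {"dx":0,"dy":0,"dz":-0.04,"turn":0},
  {"dx":0,"dy":0,"dz":0,"turn":0},
  {"dx":0,"dy":0,"dz":0,"turn":0},
])

```text
time: 9.17
tool_pos: [0.6609, 0.2131, 0.0554]
tcp_rot: [-0.148, 3.138, -0.0]
wrist_force: [-0.4, -0.1, -1.3]
width: 0.22
```

Emit:
jog_arm([
  {"dx":0,"dy":0,"dz":-0.04,"turn":0},
  {"dx":0,"dy":0,"dz":0,"turn":0},
  {"dx":0,"dy":0,"dz":0,"turn":0},
])

```text
time: 9.42
tool_pos: [0.661, 0.2131, 0.0553]
tcp_rot: [-0.148, 3.138, 0.0]
wrist_force: [-0.0, -0.1, 1.2]
width: 0.219
```

Emit:
jog_arm([
  {"dx":0,"dy":0,"dz":0,"turn":0},
  {"dx":0,"dy":0,"dz":0,"turn":0},
  {"dx":0,"dy":0,"dz":0,"turn":0},
  {"dx":0,"dy":0,"dz":0,"turn":0},
  {"dx":0,"dy":0,"dz":0,"turn":0},
  {"dx":0,"dy":0,"dz":0,"turn":0},
], fingers=4)

```text
time: 9.92
tool_pos: [0.6609, 0.2131, 0.0549]
tcp_rot: [-0.148, 3.138, -0.0]
wrist_force: [0.3, -0.7, 0.6]
width: 0.465
```

```bash
python3 look.py w9.png 70|grep -A9 held
```

```text
held n 5784 plane dz/dx,dz/dy deg [-0.16681413 -0.33049241] z at c 69.61664032593447 X ext [19.06239121 20.00146182 97.45674824 99.53086531]
18 174 -9.7 9.6 | 24 589 -10.2 9.8 | 30 561 -10.0 9.5 | 36 545 -10.1 9.7 | 42 506 -10.2 9.8 | 48 475 -9.6 9.6 | 54 447 -9.7 9.7 | 60 432 -9.9 10.0 | 66 402 -10.0 10.0 | 72 383 -9.8 9.7 | 78 353 -10.0 9.5 | 84 326 -10.2 9.7 | 90 317 -9.9 9.8 | 96 265 -9.5 9.5 | 102 9 -9.0 8.5 | ((59.30137634277344, -0.07192039489746094), (80.46564483642578, 20.228946685791016), 0.04395289719104767)
t 9.9667 [0.66090476 0.21309474 0.05493937] yaw 95.39892302267617 tilt [-0. -0. -1.] F [ 0.12 -0.26  0.11] 0.4706192745745216
```

Released, and the piece lies level (0.2°/0.3°) and centred. Now up and back to the knob.

Emit:
jog_arm([
  {"dx":0,"dy":0,"dz":0.4,"turn":0},
  {"dx":0,"dy":0,"dz":1.1,"turn":0},
  {"dx":0,"dy":0,"dz":2.5,"turn":0},
  {"dx":0,"dy":0,"dz":3.5,"turn":0},
  {"dx":0,"dy":0,"dz":3,"turn":0},
  {"dx":-2,"dy":-0.2,"dz":0,"turn":0},
  {"dx":-3,"dy":-0.3,"dz":0,"turn":0},
  {"dx":-3,"dy":-0.3,"dz":0,"turn":0},
  {"dx":-2.27,"dy":-0.16,"dz":0,"turn":0},
  {"dx":0,"dy":0,"dz":0,"turn":0},
  {"dx":0,"dy":0,"dz":0,"turn":0},
  {"dx":0,"dy":0,"dz":0,"turn":0},
], fingers=5.2)

```text
time: 10.97
tool_pos: [0.5594, 0.2038, 0.1614]
tcp_rot: [-0.148, 3.135, 0.001]
wrist_force: [-0.2, -0.2, -0.4]
width: 0.61
```

```bash
python3 look.py w10.png 70; python3 -c "
from h import *
grab('scene'); grab('top'); L=load('scene');np.savez('sc1.npz',im=L['im'],d=L['d'])
cv2.imwrite('pics/s1.png',cv2.resize(L['im'][110:240,180:330,::-1],None,fx=4,fy=4))"
```

```text
t 10.9667 [0.55936019 0.20378502 0.16136191] yaw 95.4028253479051 tilt [ 2.7e-03  7.0e-04 -1.0e+00] F [-0.17 -0.16 -0.37] 0.6095472241450431
plate 10984 ((-18.940521240234375, -0.3584403991699219), (264.60919189453125, 100.86445617675781), 0.09168132394552231) (rig frame guess: expect -17.5,0)
dome [58.53454327 -0.25427532  2.70735263] 47.16118702557161 2767 zmax 48.170852179828884
knob 1360 ((-46.181663513183594, -0.3549433946609497), 11.837693214416504) top mean -47.53323258380035 -0.3904418977238114 119.14763636605699
lugs 335 (array([ 0,  0,  0,  0,  0, 47, 38, 48, 26,  0,  0,  0,  0, 14, 54, 42, 49,
       17,  0,  0,  0,  0,  0,  0]), array([-116, -114, -112, -110, -108, -106, -104, -102, -100,  -98,  -96,
        -94,  -92,  -90,  -88,  -86,  -84,  -82,  -80,  -78,  -76,  -74,
        -72,  -70,  -68])) -40.10586645738833
held n 1417 plane dz/dx,dz/dy deg [-0.11161356 -0.14363481] z at c 69.54884553158426 X ext [18.4486113  19.45022884 97.30151704 99.20335516]
18 53 -9.0 9.5 | 24 121 -9.1 8.8 | 30 123 -9.2 8.9 | 36 123 -9.3 9.0 | 42 104 -9.4 9.1 | 48 117 -9.5 9.2 | 54 110 -9.6 9.3 | 60 102 -9.7 9.4 | 66 109 -9.8 9.5 | 72 98 -9.9 9.6 | 78 86 -10.0 9.6 | 84 98 -10.1 9.8 | 90 91 -9.3 9.9 | 96 81 -9.3 10.0 | ((58.838470458984375, -0.26155948638916016), (80.72406768798828, 20.046937942504883), 0.327045738697052)
t 11.0167 [0.55964624 0.2037607  0.16115538] yaw 95.39452278928071 tilt [ 2.4e-03  6.0e-04 -1.0e+00] F [-0.19 -0.24  0.11] 0.6108275187247179
```

View pics/s1.png

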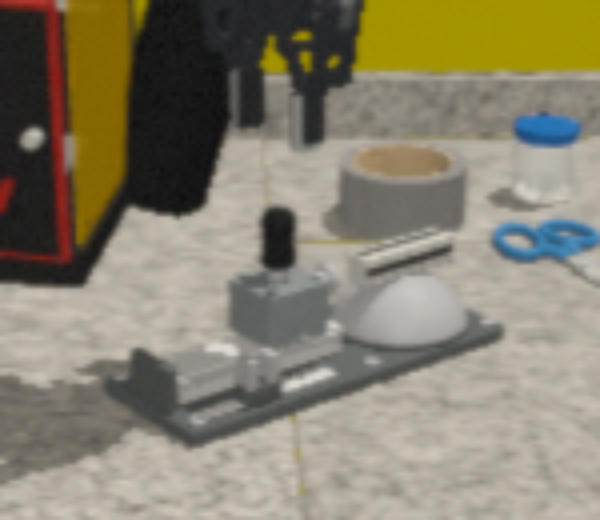

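The scene crop shows the profile level on the dome at about (405,255), with the striker home. Descending on the knob.

Emit:
jog_arm([
  {"dx":0,"dy":0,"dz":-1.5,"turn":0},
  {"dx":0,"dy":0,"dz":-2,"turn":0},
  {"dx":0,"dy":0,"dz":-2,"turn":0},
  {"dx":0,"dy":0,"dz":-1.5,"turn":0},
  {"dx":0,"dy":0,"dz":-0.8,"turn":0},
  {"dx":0,"dy":0,"dz":0,"turn":0},
  {"dx":0,"dy":0,"dz":0,"turn":0},
], grip_force=80)

```text
time: 11.7
tool_pos: [0.5586, 0.2034, 0.0817]
tcp_rot: [0.148, -3.137, 0.0]
wrist_force: [0.3, 0.4, -0.7]
width: 0.613
```

Run:
```python
from rig import *
L=load('wrist'); q,X,Y,Z=rig(L)
for lo,hi in [(-108,-95),(-93,-78)]:
    k=(X>lo)&(X<hi)&(abs(Y+40)<5)&(Z>42)&(Z<49); print(k.sum(),np.percentile(X[k],[0,2,50,98,100]),np.median(Z[k]))
st();grab('wrist','w11.png'); rig(load('wrist'))
```

```text
plate 10984 ((-18.940521240234375, -0.3584403991699219), (264.60919189453125, 100.86445617675781), 0.09168132394552231) (rig frame guess: expect -17.5,0)
dome [58.53454327 -0.25427532  2.70735263] 47.16118702557161 2767 zmax 48.170852179828884
knob 1360 ((-46.181663513183594, -0.3549433946609497), 11.837693214416504) top mean -47.53323258380035 -0.3904418977238114 119.14763636605699
lugs 335 (array([ 0,  0,  0,  0,  0, 47, 38, 48, 26,  0,  0,  0,  0, 14, 54, 42, 49,
       17,  0,  0,  0,  0,  0,  0]), array([-116, -114, -112, -110, -108, -106, -104, -102, -100,  -98,  -96,
        -94,  -92,  -90,  -88,  -86,  -84,  -82,  -80,  -78,  -76,  -74,
        -72,  -70,  -68])) -40.10586645738833
98 [-105.00700944 -104.96519134 -101.86560116  -98.48994966  -98.46923214] 44.12396476077035
106 [-87.87735831 -87.71625903 -84.50750094 -81.07178087 -80.84847426] 44.06916587960871
t 11.7 [0.55856179 0.20344064 0.08174249] yaw 95.3862420320595 tilt [-7.e-04 -2.e-04 -1.e+00] F [ 0.29  0.45 -0.73] 0.6127517472811661
plate 15161 ((-25.065208435058594, -0.4013328552246094), (100.49488067626953, 251.87281799316406), 89.97344207763672) (rig frame guess: expect -17.5,0)
dome [55.77652155 -0.1771089   9.36660683] 41.52182288543494 2458 zmax 48.40318362460587
knob 3325 ((-46.4896354675293, -0.2577224373817444), 11.897953033447266) top mean -48.72937208567608 -0.2717932196083446 118.64030632209652
lugs 685 (array([  0,   0,   0,   0,   0,  94,  83,  93,  75,   0,   0,   0,   0,
        46, 109,  86,  81,  18,   0,   0,   0,   0,   0,   0]), array([-116, -114, -112, -110, -108, -106, -104, -102, -100,  -98,  -96,
        -94,  -92,  -90,  -88,  -86,  -84,  -82,  -80,  -78,  -76,  -74,
        -72,  -70,  -68])) -39.49228757503863
```

View pics/w11.png

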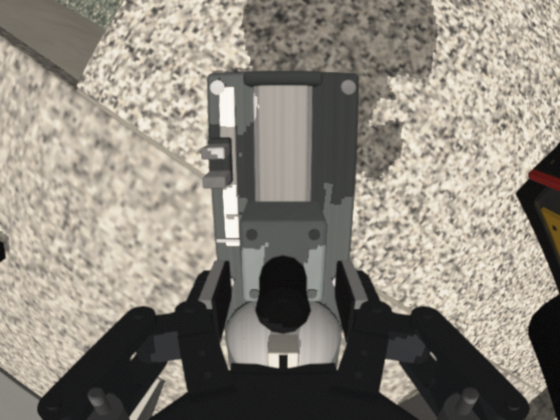

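Image: the knob (283,290) sits midway between the pads (215 and 350), and the index lugs are at (215,152) and (215,180). The pointer blade is near (228,241). Gripping now.

Emit:
jog_arm([
  {"dx":0,"dy":0,"dz":0,"turn":0},
  {"dx":0,"dy":0,"dz":0,"turn":0},
  {"dx":0,"dy":0,"dz":0,"turn":0},
  {"dx":0,"dy":0,"dz":0,"turn":0},
  {"dx":0,"dy":0,"dz":0,"turn":0},
  {"dx":0,"dy":0,"dz":0,"turn":0},
  {"dx":0,"dy":0,"dz":0,"turn":0},
], fingers=0, grip_force=80)

```text
time: 12.33
tool_pos: [0.5593, 0.2035, 0.0837]
tcp_rot: [-0.148, 3.136, 0.0]
wrist_force: [-0.3, -1.8, 5.4]
width: 0.244
```

```bash
cat > ptr.py <<'E'
from rig import *
st();grab('wrist'); L=load('wrist'); P=cloud(L,True);q=P[L['d']>0]
ex=np.array([np.cos(.0945),np.sin(.0945)]);ey=np.array([-ex[1],ex[0]])
r=q[:,:2]-[.605,.2098];X=r@ex*1000;Y=r@ey*1000;Z=q[:,2]*1000
k=(Y>-48)&(Y<-25)&(Z>27)&(Z<65)&(X>-120)&(X<-25)
H,_,_=np.histogram2d(X[k],Z[k],bins=[np.arange(-112,-30,2),np.arange(27,67,8)])
for x,h in zip(np.arange(-112,-30,2),H):
    if h.sum(): print(x,h.astype(int))
for lo,hi in [(-108,-95),(-93,-78)]:
    k=(X>lo)&(X<hi)&(abs(Y+40)<5)&(Z>42)&(Z<49); print(k.sum(),np.percentile(X[k],[0,2,50,98,100]),np.median(Z[k]))
E
python3 ptr.py
```

```text
t 12.3333 [0.55931775 0.20346628 0.08367573] yaw 95.41165608676431 tilt [ 2.6e-03  1.0e-04 -1.0e+00] F [-0.29 -1.78  5.37] 0.2444344196866308
-108 [5 0 0 0]
-106 [45 47 47  0]
-104 [ 3 13 77  0]
-102 [ 8  7 80  0]
-100 [ 5  8 46  0]
-98 [1 0 0 0]
-96 [8 0 0 0]
-94 [6 0 0 0]
-92 [11  0  0  0]
-90 [39 41 10  0]
-88 [29 37 73  0]
-86 [ 6  9 81  0]
-84 [ 6 10 70  0]
-82 [ 1  7 16  0]
-48 [ 0 49  0  0]
-46 [ 0 36  0  0]
195 [-105.29880771 -105.12810045 -102.04546525  -98.88183945  -98.74703225] 44.06687771812198
197 [-88.54917174 -88.3252467  -85.11924891 -81.60775427 -81.38095699] 44.010676942583316
```

Emit:
jog_arm([
  {"dx":-0.25,"dy":-0.024,"dz":0,"turn":0},
  {"dx":-0.5,"dy":-0.047,"dz":0,"turn":0},
  {"dx":-0.75,"dy":-0.071,"dz":0,"turn":0},
  {"dx":-0.75,"dy":-0.071,"dz":0,"turn":0},
  {"dx":-0.75,"dy":-0.071,"dz":0,"turn":0},
  {"dx":-0.75,"dy":-0.071,"dz":0,"turn":0},
  {"dx":-0.5,"dy":-0.047,"dz":0,"turn":0},
  {"dx":-0.25,"dy":-0.024,"dz":0,"turn":0},
  {"dx":0,"dy":0,"dz":0,"turn":0},
  {"dx":0,"dy":0,"dz":0,"turn":0},
  {"dx":0,"dy":0,"dz":0,"turn":0},
  {"dx":0,"dy":0,"dz":0,"turn":0},
])

```text
time: 13.38
tool_pos: [0.5169, 0.1994, 0.0837]
tcp_rot: [-0.148, 3.13, 0.001]
wrist_force: [9.0, -1.9, -0.6]
width: 0.241
```

```bash
python3 ptr.py
```

```text
t 13.3833 [0.51694695 0.19944145 0.08372059] yaw 95.420395848442 tilt [ 0.0082  0.001  -1.    ] F [ 9.   -1.93 -0.63] 0.2411759133765819
-110 [1 0 0 0]
-108 [2 0 0 0]
-106 [92 95 49  0]
-104 [ 8 10 73  0]
-102 [ 6  7 63  0]
-100 [ 4  6 57  0]
-98 [0 1 0 0]
-94 [1 0 0 0]
-92 [5 0 0 0]
-90 [ 50 138  27   0]
-88 [28 27 65  0]
-86 [ 1  8 56  0]
-84 [ 4  7 58  0]
-82 [0 0 8 0]
194 [-105.84581117 -105.3380427  -102.20664358  -98.27682915  -97.99340087] 44.05162085069796
171 [-89.07942702 -88.77807906 -85.84600931 -81.96245725 -81.75387955] 43.98025710406067
```

Emit:
jog_arm([
  {"dx":-0.15,"dy":-0.014,"dz":0,"turn":0},
  {"dx":-0.2,"dy":-0.019,"dz":0,"turn":0},
  {"dx":-0.1,"dy":-0.01,"dz":0,"turn":0},
  {"dx":0,"dy":0,"dz":0,"turn":0},
  {"dx":0,"dy":0,"dz":0,"turn":0},
  {"dx":0,"dy":0,"dz":0,"turn":0},
  {"dx":0,"dy":0,"dz":0,"turn":0},
])

```text
time: 14.02
tool_pos: [0.5126, 0.199, 0.0837]
tcp_rot: [-0.148, 3.129, 0.001]
wrist_force: [8.3, -2.2, -0.2]
width: 0.246
```

```bash
python3 ptr.py
python3 - <<'E'
from rig import *
L=load('wrist'); P=cloud(L,True);q=P[L['d']>0]
ex=np.array([np.cos(.0945),np.sin(.0945)]);ey=np.array([-ex[1],ex[0]])
r=q[:,:2]-[.605,.2098];X=r@ex*1000;Y=r@ey*1000;Z=q[:,2]*1000
k=(Y>-48)&(Y<-25)&(Z>30)&(Z<65)&(X>-98)&(X<-89.3); print('blade',k.sum(),np.percentile(X[k],[0,50,100]),Y[k].min(),Y[k].max(),np.median(Z[k]))
c=proj(L,np.r_[ex*-.0934+ey*-.035+[.605,.2098],.04],True);print(c);u,v=map(int,c)
a=cv2.resize(L['im'][max(0,v-50):v+50,max(0,u-60):u+60,::-1],(600,500),interpolation=cv2.INTER_CUBIC);cv2.imwrite('pics/p1.png',a)
E
```

```text
t 14.0167 [0.51264521 0.19904874 0.08374087] yaw 95.41939458927706 tilt [ 0.0086  0.0011 -1.    ] F [ 8.33 -2.24 -0.24] 0.24628948009611734
-108 [2 0 0 0]
-106 [101  97  48   0]
-104 [ 6  8 66  0]
-102 [ 8  8 65  0]
-100 [ 4  4 40  0]
-96 [0 5 0 0]
-94 [ 2 88  0  0]
-92 [ 1 12  0  0]
-90 [ 51 102  20   0]
-88 [11 25 61  0]
-86 [ 6  6 60  0]
-84 [ 5  7 58  0]
-82 [0 0 4 0]
173 [-105.43894034 -105.32636143 -102.53734148  -98.99393154  -98.74374967] 44.289529625632404
165 [-88.72047091 -88.53097958 -85.69774402 -82.17026881 -81.69123485] 44.067005662403815
blade 105 [-94.50386526 -93.26543695 -91.22212177] -42.296357300039766 -27.78507783051849 38.28549942435086
[227.40457072 237.37683477]
```

View pics/p1.png

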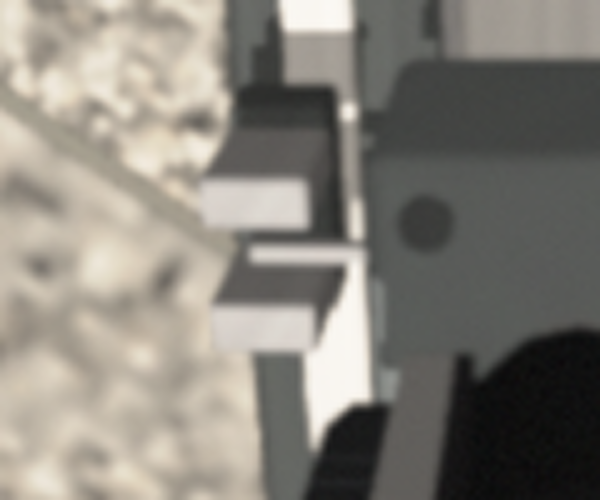

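The blade at (300,255) in the crop stands between the lugs, measured at X = -93.3 against a window middle of -93.7. One small nudge, then check the piece.

Emit:
jog_arm([
  {"dx":-0.03,"dy":-0.003,"dz":0,"turn":0},
  {"dx":0,"dy":0,"dz":0,"turn":0},
  {"dx":0,"dy":0,"dz":0,"turn":0},
  {"dx":0,"dy":0,"dz":0,"turn":0},
  {"dx":0,"dy":0,"dz":0,"turn":0},
  {"dx":0,"dy":0,"dz":0,"turn":0},
  {"dx":0,"dy":0,"dz":0,"turn":0},
  {"dx":0,"dy":0,"dz":0,"turn":0},
  {"dx":0,"dy":0,"dz":0,"turn":0},
  {"dx":0,"dy":0,"dz":0,"turn":0},
  {"dx":0,"dy":0,"dz":0,"turn":0},
  {"dx":0,"dy":0,"dz":0,"turn":0},
])

```text
time: 15.07
tool_pos: [0.5125, 0.199, 0.0837]
tcp_rot: [-0.148, 3.129, 0.001]
wrist_force: [8.6, -1.6, -0.4]
width: 0.244
```

```bash
python3 ptr.py | tail -14
python3 - <<'E'
from rig import *
L=load('wrist'); P=cloud(L,True);q=P[L['d']>0]
ex=np.array([np.cos(.0945),np.sin(.0945)]);ey=np.array([-ex[1],ex[0]])
r=q[:,:2]-[.605,.2098];X=r@ex*1000;Y=r@ey*1000;Z=q[:,2]*1000
k=(Y>-48)&(Y<-25)&(Z>34)&(Z<42)&(X>-98)&(X<-89.6); print('blade',k.sum(),np.percentile(X[k],[0,50,100]))
grab('scene');grab('top');S=load('scene')
cv2.imwrite('pics/s2.png',cv2.resize(S['im'][110:240,180:330,::-1],None,fx=4,fy=4))
T=load('top');P=cloud(T);q=P[T['d']>0];X=(q[:,:2]-[.605,.2098])@ex*1000;Y=(q[:,:2]-[.605,.2098])@ey*1000;held(X,Y,q[:,2]*1000,70)
st()
E
```

```text
-106 [ 86 109  43   0]
-104 [ 8  8 68  0]
-102 [ 4  9 63  0]
-100 [ 3  4 37  0]
-96 [ 0 12  0  0]
-94 [ 1 81  0  0]
-92 [ 2 11  0  0]
-90 [52 99 21  0]
-88 [13 23 68  0]
-86 [ 4  5 56  0]
-84 [ 5  7 60  0]
-82 [ 0  0 20  0]
165 [-105.35014656 -105.16971606 -102.26187068  -98.86292618  -98.59769381] 44.07558003074619
180 [-89.0913667  -88.7329741  -85.44591018 -81.42597184 -81.07840357] 43.95586669706596
blade 105 [-94.5848617  -93.32142351 -91.53813785]
held n 111 plane dz/dx,dz/dy deg [ 0.90662414 -0.58373491] z at c 71.00032674573977 X ext [20.80757469 21.09679791 98.41656765 99.23417334]
24 11 -8.1 9.7 | 30 10 -8.9 9.1 | 36 6 -6.7 8.6 | 42 8 -9.5 8.5 | 48 7 -7.3 3.1 | 54 10 -10.4 7.9 | 60 6 -10.5 -0.6 | 66 10 -8.7 7.1 | 72 9 -3.8 9.3 | 78 8 -9.2 9.2 | 84 8 -9.5 8.3 | 90 7 -10.1 3.0 | 96 9 -10.7 7.9 | ((60.02694320678711, -0.8162708282470703), (20.46124839782715, 78.26934051513672), 89.51783752441406)
t 15.2167 [0.51251837 0.19901764 0.08374059] yaw 95.41723050770463 tilt [ 0.0089  0.0012 -1.    ] F [ 9.4  -2.71 -0.69] 0.24620371463435653
```

View pics/s2.png

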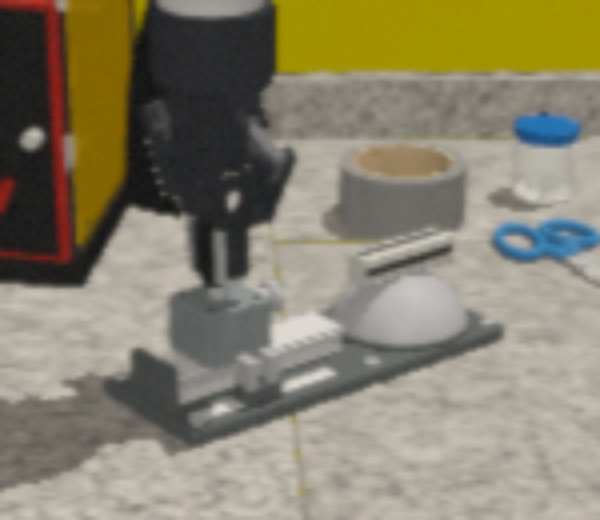

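The carriage is held back at (220,320) with the pointer in the index, and the profile still lies level on the dome at (405,255). Handing in.

```bash
python3 -c "
from workcell import bot
print(bot.finish_job())"
```

```text
the job is handed in; nothing more can be done
None
```

The job is handed in at 15.2 s. The 80 mm profile is balanced on the dome in line with the slide, and I let go of it while the striker was still home. I then drew the striker back by its knob and handed in while still holding it against the spring.

- **Piece on the dome:** after I let go, the wrist camera showed it level to about 0.3° and centred to within about 0.3 mm. After the pull, the scene picture still shows it level on the dome. The top camera's depth is coarse: it read the tilt as about 0.9° along the slide and 0.6° across.
- **Pointer in the window:** it is about 0.4 mm short of the middle, at -93.3 mm against -93.8 mm, so clear of both lugs. My last 0.3 mm nudge hardly moved it.
- **Grip:** holding with 80 N against about 9 N of spring pull, steady over the last second.
- **Disagreements:** the camera and arm positions differ by about 2–3 mm, so I placed the piece relative to the dome in the same wrist view. The dome fits from the close-up views came out 2–8 mm too small in radius, so for the last corrections I also used the knob, and the plate edge where it could be seen.
- **Other checks:** my first two move calls were refused because of their format, and nothing moved. I did not touch the other loose things, but I did not measure them again at the end.

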